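Ratchet a lid press down onto a tin

ROBOT

A 6-joint arm with a two-finger parallel gripper is mounted at the origin on a cart in front of the work surface, level with it; the furniture and walls round the work are solid. World frame = base frame: x ahead of the robot, y to its left, z up, the work surface at z = 0. Lengths are in m, angles in rad, forces in N, time in s.
With the tool pointing down it reaches from about 0.275 to 0.775 m from the base axis. Payload 14.6 kg.
Tool frame: the origin (TCP) lies midway between the tips of the shut fingers; the grasp point (between the pads) lies 19 mm behind it; z points along the fingers, y is the line along which they close (so a half turn about z gives the same grasp; the last joint's range is limited). The gripper opens to 85 mm and grips with 20 to 120 N. Pads are 22 mm wide; open, the fingers measure 114 mm over their backs; the gripper's body (76 mm by 85 mm) begins 54 mm behind the grasp point. The pads swing forward as they close: fully open they stand 13 mm farther back than shut.
Start: joints at [1.031, 0.263, -0.048, 1.259, 0, 1.415], TCP at [0.197, 0.487, 0.231] pointing down, gripper open.
Joint ranges: [-2.65, 2.65], [-0.89, 1.7], [-1.18, 1.37], [-2.13, 2.11], [-1.35, 1.29], [-3.14, 3.14]. Speed limits (rad/s): [1.89, 1.89, 2.57, 2.79, 3.14, 3.14].

INTERFACE

Orientations are given as a rotation vector (axis times angle).
In Python, from cell import telemetry, viewer, workorder gives the robot as it stands.
- The arm moves only by the tool jog_arm, never from a script. Its argument "deltas" is a list of rows, each an object with "rot": the turn, a rotation vector about the tool's x, y, z in rad, a list of three; "travel": the shift along the tool's x, y, z in cm, a list of three; "gripper": the opening, from 0 (shut) to 1 (fully open). In form: [{"rot": [ax, ay, az], "travel": [x, y, z], "gripper": gripper}, ...]. A call has 1 to 20 rows; each row shifts and turns the commanded pose from where the row before left it, along the tool's axes as they then stand; what a row does not reach is not made up. A row lasts 1/10 s, in which the tool goes at most 50 mm and 8.59 degrees, less where a joint would pass 70% of its speed; a pose out of reach is approached as far as the arm can. A call is refused whole if a number of a shift passes 5 or a number of a turn 0.15, either way. A call with a gripper value outside its range is refused whole. The fingers move at their own pace and stop on an object; "newtons" is the grip in N (left out, the last holds). Time passes only in rows, so rows that do not move let the fingers close. It gives the time, the measured TCP pose, the force, the opening and the grip force at its end, in the units of the state.
- telemetry.get_obs(): the state, without advancing time (a new reading comes with each control period).
- viewer.get_image(name): name is "side" or "top" or "wrist"; returns a dict with "pixels" (384x512x3 uint8, red, green, blue), "range_z" (384x512 float32, m along the optical axis (not along the pixel's ray), 0 where there is no reading), "fx", "fy", "cx", "cy" (pixels), "k1" (the pictures are not rectified: a ray, as slopes to the right and down, at radius r is drawn at 1 + k1 r^2 times it, then the intrinsics apply), "world_from_camera" (4x4, takes a point from camera to world coordinates); the wrist camera has in their place "T_tool_cam" (4x4, takes a point from camera to tool coordinates, whose origin is the TCP and whose axes are the flange's). Camera axes: x right, y down, z forward; pixel columns grow to the right and rows downward; lengths in m; the calibration is good to about 2 mm. A picture is of the moment at which its call begins: read the wrist's pose just before it.
- workorder.sign_off(): hands the job in; it is judged then, once.
Trained networks look in a picture, given as the dict that the camera call returned (one of the last four; its "shot" number tells which), for a name from the list of things; names that differ only in an ending like _2 or _b are one class to them, and where a whole thing is asked for, a point or a joint stands for the part that bears it (a point fixed in the world has none). Each returns a list of dicts, best first, with "conf" (0 to 1); they miss things now and then, are a little off and sometimes report something else, mostly with a low value. They report only what shows in the picture. A call takes as long as a camera call.
- viewer.spot_in(thing, picture): "bbox" ([centre column, centre row, width, height] in pixels, round what is visible of it).
- viewer.tip_of(thing, picture): "centre" ([column, row] in pixels: a listed point, or the origin of a listed thing).
The state is a dict: "clock": time; "q": joint angles; "joint_vel": joint speeds; "effort": joint torques, N m; "tool_pos": TCP position; "orientation": TCP orientation; "contact_force": force on the tool from outside, world axes, zero at the start; "wrist_torque": the same for the moment, N m; "gripper_width": finger opening in m; "grip_force": force on a finger pad.
Only numpy, scipy, OpenCV 4.12 (cv2) and the standard library are available. Lean on these libraries where they do the work, as an engineer would, in place of code of your own. Each camera call takes 0.05 s, during which the arm holds its last target. There are 200 camera calls.

TASK

Close the tin that stands in the grey bench press. First flip the small reversing lever on the ratchet head over to its tightening side (fin swung clockwise seen from above), then pump the cranked handle to and fro - clockwise strokes drive the ram - until the white lid is fully home and left firmly clamped; stop when the handle turns stiff, because forcing it crushes the tin. Leave the lever on the tightening side and the loose jars and the salt shaker standing where they are.

Things in the scene. Friction and masses are not known exactly. Their poses are not given: they have to be found in the camera images.
- press: grey cast bench press fixed to the worktop; foot 170 x 130 x 14 mm, column on its far side. Origin: on the worktop, on the common vertical axis of screw, ratchet head, ram and tin; x points from this axis to the column, z up. The steel ratchet head (72 mm across, 144 to 168 mm high) sits on top on this axis and turns with the handle.
- handle (a joint): angle of ratchet head and handle about the press axis, rad, growing CLOCKWISE seen from above; 0 when the handle bar points along the press's -x axis (away from the column); stops at -0.8 and 0.8. Rubs with about 1 N at the grip. Ratchet of 14 teeth: up to 0.45 rad of a stroke may be lost before it drives.
- handle_grip (a point): centre of the upright black grip sleeve on the end of the handle bar: 25 mm diameter, 48 mm tall (162 to 210 mm above the worktop), 120 mm from the press axis. It spins freely about its own upright axis, so a gripper can hold it and follow the arc without turning. The bar runs below it (149 to 163 mm high).
- lever (a joint): angle of the reversing lever relative to the handle, rad, CLOCKWISE positive seen from above, pivoting on the press axis. Stops: -0.6 releasing (anticlockwise strokes raise the ram), 0.6 tightening (clockwise strokes lower the ram 6 mm per rad, anticlockwise ones click back freely). Tightening counts above 0.4. It stays where it is left; 1.5 N at the fin moves it.
- lever_fin (a point): centre of the lever's upright thumb fin, dark steel, 16 mm long (radially), 8 mm thick, 37 mm from the press axis, on the side of the head away from the handle bar (straight opposite it at lever 0). Its top is 198 mm above the worktop; the flat lever plate lies at 173 mm, the head at 168 mm. Pushed hard against its stop, it turns the handle instead.
- ram: steel ram with a round foot of 52 mm diameter, moving straight down on the lid. Origin: centre of the foot's underside, 90 mm above the worktop at the start. Grip force while moving on a tightening stroke: about 4.7 N with the ram free, 5.5 N while the lid slides (some 2 N less when halted), then steeply more once the lid is home. Let go, it keeps at most about 90 N of clamping.
- lid: white press-on lid, 81 mm diameter, on the 75 mm tin. Origin: centre of its top, 85 to 87 mm high at the start. It is home 5.5 to 10 mm below 87 mm, on a hidden gasket that differs from tin to tin: only the handle tells. At 7 N on the grip (along the stroke, moving) it is clamped with 50 N; 8 to 11 N is right; above 13 N (170 N on the lid) the tin is crushed.
- salt_shaker: bystander: glass salt shaker with grey cap, 44 x 90 mm, loose; origin under its centre
- spice_jar: bystander: spice jar with green cap, 44 x 99 mm, loose; origin under its centre
- peanut_jar: bystander: jar with a black lid, 68 x 100 mm, loose; origin under its centre

How it is judged:
By the outcome, as a careful person would: the job done as asked, in the order asked, and still so for the second after the job is handed in, with the robot touching nothing.
It also fails if it takes over 72 s, if anything falls off the work surface, if the arm or the gripper's body presses on something with over 40 N, if the wrist force passes 120 N, or if a joint passes its speed limit or range.

## Working session

There is one attempt and no reset: what is moved stays moved. The work goes in short steps, Python scripts to look and compute and a tool call to move; the robot and the scene stay as the last step left them, time stands still between calls to the robot, and variables do not carry over. Pictures are saved under pics/ and viewed, at most 10 in all, crops included, and the job is handed in when it is done.

Besides the shell and the picture viewer there is one more tool, called after "Call:" as a command line: name --argument value ..., lists and objects as JSON in quotes. jog_arm: Moves the arm, as the interface text tells. Its arguments: {"type":"object","properties":{"deltas":{"type":"array"},"newtons":{"type":"number"}},"required":["deltas"]}

```bash
mkdir -p pics
cat > h.py <<'E'
import numpy as np, cv2
from scipy.spatial.transform import Rotation as R
from cell import telemetry, viewer, workorder
def wfc(im,obs=None):
    if "world_from_camera" in im: return np.array(im["world_from_camera"])
    T=np.eye(4);T[:3,:3]=R.from_rotvec(obs["orientation"]).as_matrix();T[:3,3]=obs["tool_pos"]
    return T@np.array(im["T_tool_cam"])
def ray(im,px):
    d=np.array([(px[0]-im["cx"])/im["fx"],(px[1]-im["cy"])/im["fy"]]);s=d.copy()
    for _ in range(10): s=d/(1+im["k1"]*(s@s))
    return np.array([s[0],s[1],1.])
def atz(im,px,z,T):
    r=T[:3,:3]@ray(im,px);o=T[:3,3];return o+r*(z-o[2])/r[2]
def depth(im,px,T):
    c,r=int(round(px[0])),int(round(px[1]));p=im["range_z"][r-1:r+2,c-1:c+2];p=p[p>0]
    return (T@np.append(ray(im,px)*np.median(p),1))[:3] if len(p) else None
def save(im,n,crop=None,k=1):
    a=np.ascontiguousarray(im["pixels"][:,:,::-1])
    if crop: a=a[crop[1]:crop[3],crop[0]:crop[2]]
    cv2.imwrite("pics/"+n,cv2.resize(a,None,fx=k,fy=k,interpolation=cv2.INTER_CUBIC))
E
python3 - <<'E'
from h import *
np.set_printoptions(precision=4,suppress=True)
o=telemetry.get_obs();print(o)
H=dict(handle_grip=.186,lever_fin=.19,press=0,lid=.086,ram=.09,salt_shaker=0,spice_jar=0,peanut_jar=0)
ims=[]
for n in("top","side"):
    im=viewer.get_image(n);T=wfc(im);ims.append(im["pixels"][:,:,::-1])
    print(n,T[:3,3])
    for t,z in H.items():
        for d in viewer.tip_of(t,im)[:2]: print(t,round(d["conf"],2),np.array(d["centre"]),atz(im,d["centre"],z,T),depth(im,d["centre"],T))
cv2.imwrite("pics/a.png",cv2.resize(np.vstack(ims),(768*512//768,768)) if 0 else cv2.resize(np.hstack(ims),(800,300)))
save({"pixels":ims[0][:,:,::-1]},"top.png",None,1.5)
E
```

```text
{'clock': 0.0, 'q': array([ 1.0307,  0.2635, -0.0489,  1.2594, -0.    ,  1.4155]), 'joint_vel': array([ 0.001 , -0.0003,  0.    ,  0.0005, -0.0017, -0.0002]), 'effort': array([  0.0037, -63.7605,  38.4563,   0.0138,   0.0001,   0.    ]), 'tool_pos': array([0.1969, 0.4864, 0.2308]), 'orientation': array([-0.6006, -3.0833,  0.0016]), 'contact_force': array([-0.4891,  0.1   , -0.2436]), 'wrist_torque': array([-0.0254, -0.0192,  0.0285]), 'grip_force': 0.0, 'gripper_width': 0.0850829038734719}
top [0.4129 0.1332 0.9943]
handle_grip 0.4 [199.3 210.1] [0.4353 0.2935 0.186 ] [0.4347 0.2889 0.2092]
handle_grip 0.38 [326.5 153.6] [0.567  0.0017 0.186 ] [ 0.5893 -0.0173  0.069 ]
lever_fin 0.65 [176.1 145.9] [0.584 0.351 0.19 ] [0.5821 0.3486 0.1989]
press 0.61 [201.8 170.2] [0.5538 0.3259 0.    ] [0.5335 0.2981 0.1432]
salt_shaker 0.75 [352.2 201.2] [ 0.4674 -0.099   0.    ] [ 0.4632 -0.0811  0.0763]
spice_jar 0.63 [327.1 151.6] [ 0.6082 -0.0303  0.    ] [ 0.5904 -0.0154  0.0907]
peanut_jar 0.57 [197. 231.] [0.3819 0.3357 0.    ] [0.385  0.3155 0.099 ]
side [0.0032 1.1469 0.6818]
handle_grip 0.6 [251.1 196.9] [0.4392 0.294  0.186 ] [0.4341 0.3039 0.1918]
lever_fin 0.65 [185.7 194.6] [0.5805 0.3504 0.19  ] [0.5813 0.3493 0.1893]
lever_fin 0.44 [205.  260.9] [0.4009 0.5597 0.19  ] [0.5389 0.356  0.0194]
press 0.8 [206.8 259.4] [0.5538 0.3255 0.    ] [0.5352 0.3533 0.0231]
lid 0.89 [206.6 230.3] [0.5486 0.3237 0.086 ] [0.5397 0.3371 0.0957]
ram 0.55 [203.1 229. ] [0.5559 0.3274 0.09  ] [0.5477 0.3397 0.0988]
ram 0.24 [202.8 230.8] [0.5522 0.3349 0.09  ] [0.5457 0.3444 0.097 ]
salt_shaker 0.55 [298.6 194.2] [ 0.4713 -0.1029  0.    ] [ 0.4609 -0.0752  0.0151]
spice_jar 0.68 [252.4 195.7] [ 0.6026 -0.0351 -0.    ] [0.4322 0.3011 0.1939]
peanut_jar 0.56 [271.7 275.4] [0.3771 0.3199 0.    ] [0.3579 0.3623 0.0349]
```

View pics/a.png

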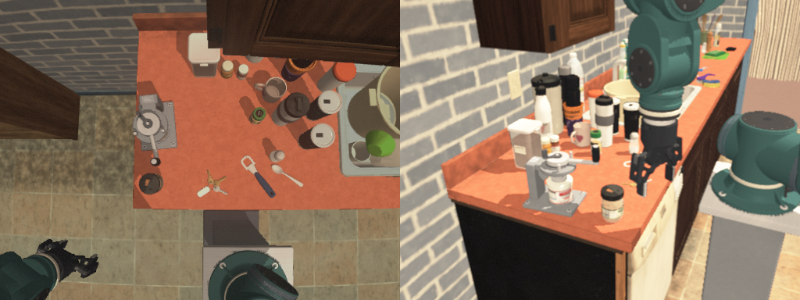

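View pics/top.png

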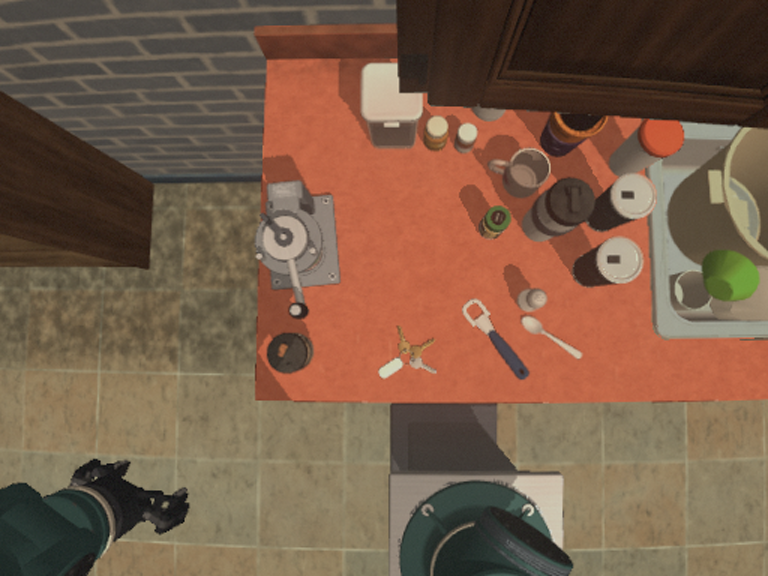

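The top view shows the press head at about (190,157) px, the grip at (199,208) and the fin at (175,147), on the releasing side. The grip is 119 mm and the fin 39 mm from the axis, which matches the given sizes. I'll refine the axis and yaw from depth and check clearances.

Run:
```python
from h import *
from scipy.optimize import least_squares
np.set_printoptions(precision=4,suppress=True)
im=viewer.get_image("top");T=wfc(im)
def cloud(im,T,step=1):
    v,u=np.mgrid[0:384:step,0:512:step];z=im["range_z"][::step,::step]
    K=np.array([[im["fx"],0,im["cx"]],[0,im["fy"],im["cy"]],[0,0,1.]])
    d=np.stack([(u-im["cx"])/im["fx"],(v-im["cy"])/im["fy"]],-1);s=d.copy()
    for _ in range(10): s=d/(1+im["k1"]*(s**2).sum(-1,keepdims=True))
    P=np.dstack([s*z[...,None],z]);return (P@T[:3,:3].T+T[:3,3]),z>0
P,m=cloud(im,T);c0=np.array([.552,.326])
Q=P[m];r=np.hypot(*(Q[:,:2]-c0).T)
print("hist",np.histogram(Q[r<.13][:,2],bins=np.arange(-.01,.23,.01)))
hd=Q[(Q[:,2]>.160)&(Q[:,2]<.171)&(r<.05)]
print(len(hd),hd.min(0),hd.max(0))
(cx,cy),rr=cv2.minEnclosingCircle((hd[:,:2]*1000).astype(np.float32));print("head circ",cx,cy,rr)
fin=Q[(Q[:,2]>.183)&(r<.06)];print("fin",len(fin),fin.mean(0),fin[:,2].max())
g=Q[(Q[:,2]>.2)&(r>.09)&(r<.15)];print("grip top",len(g),g.mean(0),g[:,2].max())
col=Q[(Q[:,0]>.585)&(Q[:,0]<.7)&(abs(Q[:,1]-.33)<.08)&(Q[:,2]>.03)];print("col",len(col),col.min(0),col.max(0),np.histogram(col[:,2],8))
ft=Q[(Q[:,2]>.007)&(Q[:,2]<.021)&(r<.14)]
print("foot rect",cv2.minAreaRect((ft[:,:2]*1000).astype(np.float32)))
br=Q[(Q[:,1]>.42)&(Q[:,2]>-.02)];print("left",len(br),br.min(0) if len(br) else 0,br.max(0) if len(br) else 0)
b2=P[80:170,:95][m[80:170,:95]];print("brown",b2.min(0),b2.max(0))
```

```text
hist (array([1079, 1476,  973,   57,   21,   10,   12,   14,   11,   12,   12,
         11,    9,   14,  115, 1002,   90,  650,  219,   15,   27,   49,
         54]), array([-0.01,  0.  ,  0.01,  0.02,  0.03,  0.04,  0.05,  0.06,  0.07,
        0.08,  0.09,  0.1 ,  0.11,  0.12,  0.13,  0.14,  0.15,  0.16,
        0.17,  0.18,  0.19,  0.2 ,  0.21,  0.22]))
596 [0.5047 0.2783 0.1601] [0.594 0.368 0.171]
head circ 547.6546020507812 324.4194641113281 47.30339813232422
fin 29 [0.585  0.3476 0.1971] 0.20061137841476862
grip top 96 [0.4424 0.2937 0.2101] 0.2155603357598027
col 778 [0.5852 0.2759 0.0307] [0.6603 0.3715 0.2006] (array([ 22,  24,  23,  25,  32, 581,  57,  14]), array([0.0307, 0.0519, 0.0732, 0.0944, 0.1157, 0.1369, 0.1581, 0.1794,
       0.2006]))
foot rect ((579.3521728515625, 326.3382263183594), (170.7975616455078, 128.91009521484375), 5.933993816375732)
left 12895 [ 0.159   0.4201 -0.02  ] [0.9755 1.0168 0.6258]
brown [ 0.6298  0.847  -0.8518] [ 0.9766  1.65   -0.1138]
```

Call:
jog_arm --deltas '[{"rot":[0,0,-0.1],"travel":[0,0,-0.5],"gripper":0},{"rot":[0,0,-0.1],"travel":[0,0,-0.5],"gripper":0},{"rot":[0,0,-0.1],"travel":[0,0,-0.5],"gripper":0},{"rot":[0,0,-0.1],"travel":[0,0,-0.5],"gripper":0},{"rot":[0,0,-0.1],"travel":[0,0,-0.5],"gripper":0},{"rot":[0,0,-0.1],"travel":[0,0,-0.5],"gripper":0},{"rot":[0,0,-0.05],"travel":[0,0,0],"gripper":0},{"rot":[0,0,0],"travel":[-2.5,-1.5,0],"gripper":0},{"rot":[0,0,0],"travel":[-2.5,-1.5,0],"gripper":0},{"rot":[0,0,0],"travel":[-2.5,-1.5,0],"gripper":0},{"rot":[0,0,0],"travel":[-2.5,-1.5,0],"gripper":0},{"rot":[0,0,0],"travel":[-2.5,-1.5,0],"gripper":0},{"rot":[0,0,0],"travel":[-2.5,-1.5,0],"gripper":0},{"rot":[0,0,0],"travel":[-2.5,-1.5,0],"gripper":0},{"rot":[0,0,0],"travel":[-2.5,-1.5,0],"gripper":0}]'

```text
clock: 2.45
tool_pos: [0.4227, 0.4228, 0.2613]
orientation: [-0.415, 3.114, 0.0]
contact_force: [0.1, 1.1, -0.5]
gripper_width: 0.0001
grip_force: 0.0
```

```bash
cat > w.py <<'E'
from h import *
import sys
np.set_printoptions(precision=4,suppress=True)
o=telemetry.get_obs();im=viewer.get_image("wrist");T=wfc(im,o)
print(o["clock"],o["tool_pos"],o["contact_force"])
for t,z in dict(handle_grip=.186,lever_fin=.18,press=0,ram=.09).items():
    for d in viewer.tip_of(t,im)[:2]: print(t,round(d["conf"],2),np.array(d["centre"]),atz(im,d["centre"],z,T),depth(im,d["centre"],T))
for n in("top","side"):
  im2=viewer.get_image(n);T2=wfc(im2)
  for t,z in dict(handle_grip=.186,lever_fin=.18).items():
    for d in viewer.tip_of(t,im2)[:1]: print(n,t,round(d["conf"],2),atz(im2,d["centre"],z,T2))
save(im,sys.argv[1])
E
python3 w.py w1.png
```

```text
2.45 [0.4227 0.4228 0.2613] [ 0.1444  1.1137 -0.4731]
handle_grip 0.66 [ 99.  185.9] [0.4411 0.294  0.186 ] [0.4344 0.3027 0.2034]
press 0.92 [174.4 231.9] [0.5565 0.3266 0.    ] [0.5245 0.3391 0.0648]
top handle_grip 0.44 [0.4461 0.2963 0.186 ]
top lever_fin 0.67 [0.5938 0.3473 0.18  ]
side handle_grip 0.66 [0.4342 0.3149 0.186 ]
side lever_fin 0.68 [0.5881 0.3425 0.18  ]
```

View pics/w1.png

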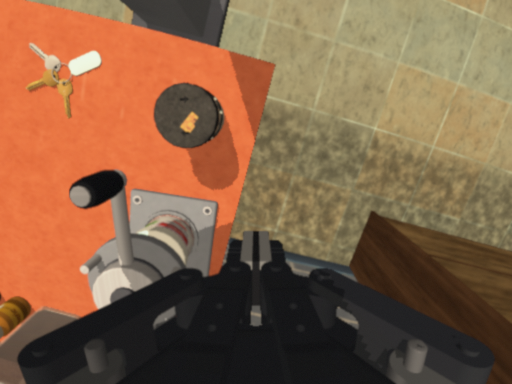

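Call:
jog_arm --deltas '[{"rot":[0,0,0.1],"travel":[0,0,0],"gripper":0},{"rot":[0,0,0.1],"travel":[0,0,0],"gripper":0},{"rot":[0,0,0.06],"travel":[0,0,0],"gripper":0},{"rot":[0,0,0],"travel":[-2,-0.3,0],"gripper":0},{"rot":[0,0,0],"travel":[-2,-0.3,0],"gripper":0},{"rot":[0,0,0],"travel":[-2,-0.4,0],"gripper":0},{"rot":[0,0,0],"travel":[-2,-0.5,0],"gripper":0},{"rot":[0,0,0],"travel":[-2,-0.5,0],"gripper":0},{"rot":[0,0,0],"travel":[-2,-0.5,0],"gripper":0},{"rot":[0,0,0],"travel":[-2,-0.5,0],"gripper":0},{"rot":[0,0,0],"travel":[-2,-0.5,0],"gripper":0},{"rot":[0,0,0],"travel":[0,0,2],"gripper":0},{"rot":[0,0,0],"travel":[0,0,2],"gripper":0},{"rot":[0,0,0],"travel":[0,0,2],"gripper":0},{"rot":[0,0,0],"travel":[0,0,1.5],"gripper":0},{"rot":[0,0,0],"travel":[0,0,0.5],"gripper":0},{"rot":[0,0,0],"travel":[0,0,0],"gripper":0},{"rot":[0,0,0],"travel":[0,0,0],"gripper":0}]'

```text
clock: 4.8
tool_pos: [0.5819, 0.3893, 0.1822]
orientation: [-0.008, 3.141, 0.001]
contact_force: [0.3, 0.7, 0.8]
gripper_width: -0.0003
grip_force: 0.0
```

Call:
jog_arm --deltas '[{"rot":[0,0,0],"travel":[0,-0.5,0],"gripper":0},{"rot":[0,0,0],"travel":[0,-0.5,0],"gripper":0},{"rot":[0,0,0],"travel":[0,-0.5,0],"gripper":0},{"rot":[0,0,0],"travel":[0,-0.5,0],"gripper":0},{"rot":[0,0,0],"travel":[0,-0.5,0],"gripper":0},{"rot":[0,0,0],"travel":[0,-0.5,0],"gripper":0},{"rot":[0,0,0],"travel":[0,-0.5,0],"gripper":0},{"rot":[0,0,0],"travel":[0,-0.5,0],"gripper":0}]'

```text
clock: 5.6
tool_pos: [0.582, 0.3486, 0.1813]
orientation: [-0.008, 3.142, 0.0]
contact_force: [1.4, 3.3, 0.3]
gripper_width: -0.0001
grip_force: 1.2
```

```bash
python3 w.py w2.png
python3 - <<'E'
from h import *
im=viewer.get_image("top");save(im,"t2.png",(150,90,250,240),4)
E
```

```text
5.6 [0.582  0.3486 0.1813] [1.441  3.3331 0.3134]
lever_fin 0.78 [225.  272.1] [0.6005 0.3307 0.18  ] [0.5702 0.3368 0.2303]
top lever_fin 0.63 [0.602  0.3406 0.18  ]
side handle_grip 0.45 [0.4414 0.2933 0.186 ]
side lever_fin 0.74 [0.446  0.2854 0.18  ]
```

View pics/t2.png

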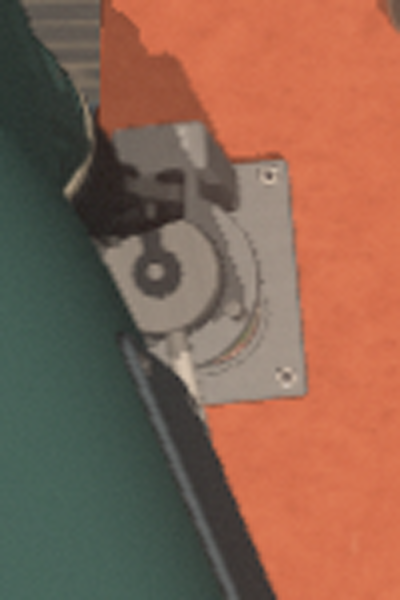

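Crop: the lever plate now points straight up from the hub at (157,270), so the fin is around mid-travel and still moving. I'll keep pushing.

Call:
jog_arm --deltas '[{"rot":[0,0,0],"travel":[-0.2,-0.4,0],"gripper":0},{"rot":[0,0,0],"travel":[-0.2,-0.4,0],"gripper":0},{"rot":[0,0,0],"travel":[0,-0.3,0],"gripper":0},{"rot":[0,0,0],"travel":[0,0,0],"gripper":0}]'

```text
clock: 6.6
tool_pos: [0.5862, 0.3374, 0.1813]
orientation: [-0.007, 3.141, -0.0]
contact_force: [-0.2, 0.3, -0.0]
gripper_width: -0.0001
grip_force: 0.0
```

Call:
jog_arm --deltas '[{"rot":[0,0,0],"travel":[0,-0.3,0],"gripper":0},{"rot":[0,0,0],"travel":[0,-0.2,0],"gripper":0}]'

```text
clock: 6.8
tool_pos: [0.586, 0.3329, 0.1813]
orientation: [-0.008, 3.142, -0.0]
contact_force: [-1.3, 2.3, 0.3]
gripper_width: -0.0003
grip_force: 0.8
```

Run:
```python
from h import *
im=viewer.get_image("top");save(im,"t3.png",(150,90,250,240),4)
```

```text
(no output)
```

View pics/t3.png

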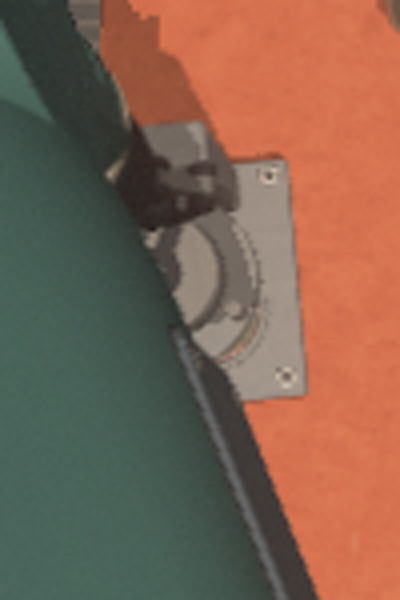

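The arm hides the fin in this crop. The force still looks like plain lever friction, so I'll keep pushing to the stop.

Call:
jog_arm --deltas '[{"rot":[0,0,0],"travel":[0,-0.2,0],"gripper":0},{"rot":[0,0,0],"travel":[0,-0.2,0],"gripper":0}]'

```text
clock: 7.05
tool_pos: [0.5858, 0.3293, 0.1812]
orientation: [0.009, -3.141, -0.001]
contact_force: [-4.0, 5.1, -0.3]
gripper_width: -0.0001
grip_force: 2.5
```

Call:
jog_arm --deltas '[{"rot":[0,0,0],"travel":[0,-0.2,0],"gripper":0},{"rot":[0,0,0],"travel":[0,-0.2,0],"gripper":0}]'

```text
clock: 7.25
tool_pos: [0.5854, 0.3265, 0.1813]
orientation: [0.01, -3.14, -0.005]
contact_force: [-5.7, 17.2, -0.2]
gripper_width: -0.0002
grip_force: 8.7
```

Call:
jog_arm --deltas '[{"rot":[0,0,0],"travel":[0,0.7,0],"gripper":0},{"rot":[0,0,0],"travel":[0,0.8,0],"gripper":0},{"rot":[0,0,0],"travel":[0,0,-2],"gripper":0},{"rot":[0,0,0],"travel":[0,0,-2.5],"gripper":0},{"rot":[0,0,0],"travel":[0,0,-2.5],"gripper":0},{"rot":[0,0,0],"travel":[0,0,-2],"gripper":0.5},{"rot":[0,0,0],"travel":[2,-0.7,0],"gripper":0.7},{"rot":[0,0,0],"travel":[2.1,-0.7,0],"gripper":0.8},{"rot":[0,0,0],"travel":[2.1,-0.7,0],"gripper":0.8},{"rot":[0,0,0],"travel":[2.1,-0.7,0],"gripper":0.8},{"rot":[0,0,0],"travel":[2.1,-0.7,0],"gripper":0.8},{"rot":[0,0,0],"travel":[2.1,-0.6,0],"gripper":0.8},{"rot":[0,0,0],"travel":[2.2,-0.6,0],"gripper":0.8},{"rot":[0,0,0],"travel":[0,0,0],"gripper":0.8}]'

```text
clock: 8.65
tool_pos: [0.4374, 0.2919, 0.272]
orientation: [-0.009, 3.141, -0.0]
contact_force: [-0.4, 0.1, -0.5]
gripper_width: 0.0682
grip_force: 0.0
```

```bash
python3 w.py w4.png
python3 - <<'E'
from h import *
a=[]
for n,c in(("top",(150,90,270,240)),("side",(150,140,300,290))):
    p=viewer.get_image(n)["pixels"][c[1]:c[3],c[0]:c[2],::-1];a.append(cv2.resize(p,(400,500 if n=="top" else 400)))
a[0]=a[0][:400];cv2.imwrite("pics/ts4.png",np.hstack(a))
E
```

```text
8.65 [0.4374 0.2919 0.272 ] [-0.3717  0.1087 -0.539 ]
handle_grip 0.86 [272.5 202.5] [0.439  0.3066 0.186 ] [0.4315 0.305  0.2104]
ram 0.55 [272.  204.2] [0.4707 0.3123 0.09  ] [0.4324 0.3045 0.2117]
ram 0.31 [ 18.4 183.9] [ 0.4461 -0.0078  0.09  ] [ 0.4634 -0.0745  0.0174]
top lever_fin 0.69 [0.6007 0.316  0.18  ]
side handle_grip 0.56 [0.4338 0.3115 0.186 ]
side lever_fin 0.56 [0.6052 0.293  0.18  ]
```

View pics/ts4.png

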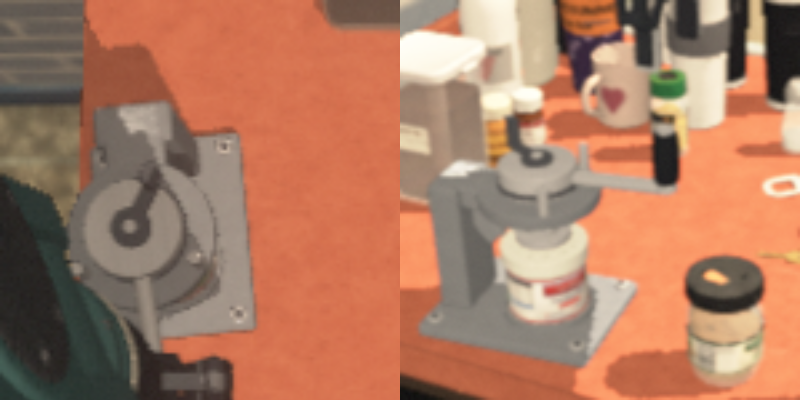

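View pics/w4.png

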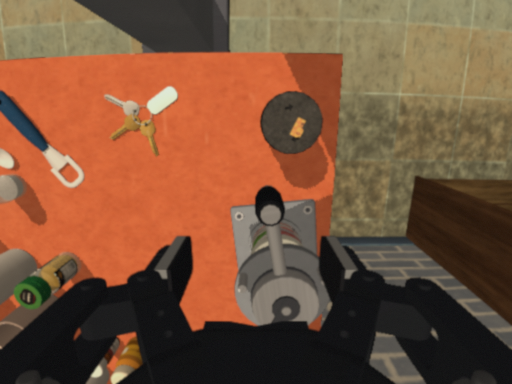

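The lever has flipped: in the top crop the plate runs from the hub (128,228) to (155,170), while the bar runs to (150,340), so it reads about +0.6. The wrist view puts the grip at (270,205), or (0.437, 0.306). Next I'll grasp it.

Call:
jog_arm --newtons 50 --deltas '[{"rot":[0,0,0],"travel":[0,0.7,0],"gripper":0.8},{"rot":[0,0,0],"travel":[0,0.7,0],"gripper":0.8},{"rot":[0,0,0],"travel":[0,0,2],"gripper":0.8},{"rot":[0,0,0],"travel":[0,0,2],"gripper":0.8},{"rot":[0,0,0],"travel":[0,0,2],"gripper":0.8},{"rot":[0,0,0],"travel":[0,0,2],"gripper":0.8},{"rot":[0,0,0],"travel":[0,0,1.5],"gripper":0.8},{"rot":[0,0,0],"travel":[0,0,0.5],"gripper":0.8},{"rot":[0,0,0],"travel":[0,0,0],"gripper":0.8},{"rot":[0,0,0],"travel":[0,0,0],"gripper":0.2},{"rot":[0,0,0],"travel":[0,0,0],"gripper":0},{"rot":[0,0,0],"travel":[0,0,0],"gripper":0},{"rot":[0,0,0],"travel":[0,0,0],"gripper":0},{"rot":[0,0,0],"travel":[0,0,0],"gripper":0},{"rot":[0,0,0],"travel":[0,0,0],"gripper":0}]'

```text
clock: 10.8
tool_pos: [0.4395, 0.3063, 0.172]
orientation: [-0.008, 3.14, 0.0]
contact_force: [-1.2, -1.9, 6.3]
gripper_width: 0.0235
grip_force: 48.7
```

Call:
jog_arm --deltas '[{"rot":[0,0,0],"travel":[0.13,1.04,0],"gripper":0},{"rot":[0,0,0],"travel":[0.04,1.05,0],"gripper":0},{"rot":[0,0,0],"travel":[-0.05,1.05,0],"gripper":0},{"rot":[0,0,0],"travel":[-0.14,1.04,0],"gripper":0}]'

```text
clock: 11.2
tool_pos: [0.4403, 0.348, 0.172]
orientation: [-0.007, 3.139, -0.002]
contact_force: [7.9, -7.5, 2.4]
gripper_width: 0.0233
grip_force: 48.8
```

Call:
jog_arm --deltas '[{"rot":[0,0,0],"travel":[-0.23,1.02,0],"gripper":0},{"rot":[0,0,0],"travel":[-0.32,1.0,0],"gripper":0},{"rot":[0,0,0],"travel":[-0.41,0.96,0],"gripper":0},{"rot":[0,0,0],"travel":[-0.49,0.93,0],"gripper":0}]'

```text
clock: 11.6
tool_pos: [0.4552, 0.3865, 0.172]
orientation: [-0.006, 3.138, -0.004]
contact_force: [11.6, -14.1, 2.1]
gripper_width: 0.0232
grip_force: 49.1
```

```bash
cat > p.py <<'E'
import numpy as np,sys
def plan(C,a0,a1,n,c=(.5573,.3249),r=.1195):
    p=np.array(C)
    for i,a in enumerate(np.linspace(a0,a1,n+1)[1:]):
        t=np.array(c)+r*np.array([np.cos(np.radians(a)),np.sin(np.radians(a))])
        d=(t-p)*100;d=np.round(d,2);p=p+d/100;print('{"rot": [0, 0, 0], "travel": [%g, %g, 0], "gripper": 0}'%(-d[0],d[1]),end=", ")
    print("\nend",p)
E
python3 - <<'E'
from p import plan
plan((.4544,.3874),148.9,226,11)
plan((.5573-.1195*.6947,.3249-.1195*.7193),226,146,16)
E
```

```text
{"rot": [0, 0, 0], "travel": [0.62, -1.37, 0], "gripper": 0}, {"rot": [0, 0, 0], "travel": [0.51, -1.37, 0], "gripper": 0}, {"rot": [0, 0, 0], "travel": [0.35, -1.42, 0], "gripper": 0}, {"rot": [0, 0, 0], "travel": [0.16, -1.45, 0], "gripper": 0}, {"rot": [0, 0, 0], "travel": [-0.01, -1.46, 0], "gripper": 0}, {"rot": [0, 0, 0], "travel": [-0.19, -1.45, 0], "gripper": 0}, {"rot": [0, 0, 0], "travel": [-0.36, -1.42, 0], "gripper": 0}, {"rot": [0, 0, 0], "travel": [-0.54, -1.36, 0], "gripper": 0}, {"rot": [0, 0, 0], "travel": [-0.69, -1.28, 0], "gripper": 0}, {"rot": [0, 0, 0], "travel": [-0.85, -1.19, 0], "gripper": 0}, {"rot": [0, 0, 0], "travel": [-0.99, -1.08, 0], "gripper": 0}, 
end [0.4743 0.2389]
{"rot": [0, 0, 0], "travel": [0.72, 0.76, 0], "gripper": 0}, {"rot": [0, 0, 0], "travel": [0.65, 0.81, 0], "gripper": 0}, {"rot": [0, 0, 0], "travel": [0.57, 0.87, 0], "gripper": 0}, {"rot": [0, 0, 0], "travel": [0.5, 0.92, 0], "gripper": 0}, {"rot": [0, 0, 0], "travel": [0.41, 0.95, 0], "gripper": 0}, {"rot": [0, 0, 0], "travel": [0.34, 0.99, 0], "gripper": 0}, {"rot": [0, 0, 0], "travel": [0.24, 1.02, 0], "gripper": 0}, {"rot": [0, 0, 0], "travel": [0.15, 1.03, 0], "gripper": 0}, {"rot": [0, 0, 0], "travel": [0.07, 1.04, 0], "gripper": 0}, {"rot": [0, 0, 0], "travel": [-0.03, 1.04, 0], "gripper": 0}, {"rot": [0, 0, 0], "travel": [-0.12, 1.04, 0], "gripper": 0}, {"rot": [0, 0, 0], "travel": [-0.21, 1.02, 0], "gripper": 0}, {"rot": [0, 0, 0], "travel": [-0.29, 1, 0], "gripper": 0}, {"rot": [0, 0, 0], "travel": [-0.38, 0.97, 0], "gripper": 0}, {"rot": [0, 0, 0], "travel": [-0.47, 0.93, 0], "gripper": 0}, {"rot": [0, 0, 0], "travel": [-0.54, 0.89, 0], "gripper": 0}, 
end [0.45818335 0.39174365]
```

Return stroke, in two halves so I can check forces.

Call:
jog_arm --deltas '[{"rot":[0,0,0],"travel":[0.62,-1.37,0],"gripper":0},{"rot":[0,0,0],"travel":[0.51,-1.37,0],"gripper":0},{"rot":[0,0,0],"travel":[0.35,-1.42,0],"gripper":0},{"rot":[0,0,0],"travel":[0.16,-1.45,0],"gripper":0},{"rot":[0,0,0],"travel":[-0.01,-1.46,0],"gripper":0},{"rot":[0,0,0],"travel":[-0.19,-1.45,0],"gripper":0},{"rot":[0,0,0],"travel":[-0.36,-1.42,0],"gripper":0}]'

```text
clock: 12.3
tool_pos: [0.4437, 0.2874, 0.172]
orientation: [-0.008, 3.14, 0.002]
contact_force: [4.6, 3.1, 4.9]
gripper_width: 0.0239
grip_force: 49.8
```

Call:
jog_arm --deltas '[{"rot":[0,0,0],"travel":[-0.54,-1.36,0],"gripper":0},{"rot":[0,0,0],"travel":[-0.69,-1.28,0],"gripper":0},{"rot":[0,0,0],"travel":[-0.85,-1.19,0],"gripper":0}]'

```text
clock: 12.6
tool_pos: [0.4643, 0.2491, 0.1719]
orientation: [-0.008, 3.141, 0.002]
contact_force: [0.8, 4.4, 8.9]
gripper_width: 0.0237
grip_force: 50.1
```

Run:
```python
from p import plan
plan((.4642,.2488),219.2,189.2,6)
import numpy as np
a=np.radians(189.2);plan((.5573+.1195*np.cos(a),.3249+.1195*np.sin(a)),189.2,145.2,22)
```

```text
{"rot": [0, 0, 0], "travel": [0.57, 0.89, 0], "gripper": 0}, {"rot": [0, 0, 0], "travel": [0.55, 0.89, 0], "gripper": 0}, {"rot": [0, 0, 0], "travel": [0.47, 0.93, 0], "gripper": 0}, {"rot": [0, 0, 0], "travel": [0.39, 0.97, 0], "gripper": 0}, {"rot": [0, 0, 0], "travel": [0.29, 1, 0], "gripper": 0}, {"rot": [0, 0, 0], "travel": [0.22, 1.02, 0], "gripper": 0}, 
end [0.4393 0.3058]
{"rot": [0, 0, 0], "travel": [0.06, 0.41, 0], "gripper": 0}, {"rot": [0, 0, 0], "travel": [0.04, 0.42, 0], "gripper": 0}, {"rot": [0, 0, 0], "travel": [0.04, 0.41, 0], "gripper": 0}, {"rot": [0, 0, 0], "travel": [0.01, 0.42, 0], "gripper": 0}, {"rot": [0, 0, 0], "travel": [0, 0.42, 0], "gripper": 0}, {"rot": [0, 0, 0], "travel": [-0.01, 0.41, 0], "gripper": 0}, {"rot": [0, 0, 0], "travel": [-0.03, 0.42, 0], "gripper": 0}, {"rot": [0, 0, 0], "travel": [-0.04, 0.42, 0], "gripper": 0}, {"rot": [0, 0, 0], "travel": [-0.06, 0.41, 0], "gripper": 0}, {"rot": [0, 0, 0], "travel": [-0.07, 0.41, 0], "gripper": 0}, {"rot": [0, 0, 0], "travel": [-0.08, 0.41, 0], "gripper": 0}, {"rot": [0, 0, 0], "travel": [-0.1, 0.4, 0], "gripper": 0}, {"rot": [0, 0, 0], "travel": [-0.12, 0.4, 0], "gripper": 0}, {"rot": [0, 0, 0], "travel": [-0.12, 0.4, 0], "gripper": 0}, {"rot": [0, 0, 0], "travel": [-0.15, 0.39, 0], "gripper": 0}, {"rot": [0, 0, 0], "travel": [-0.15, 0.39, 0], "gripper": 0}, {"rot": [0, 0, 0], "travel": [-0.17, 0.38, 0], "gripper": 0}, {"rot": [0, 0, 0], "travel": [-0.18, 0.38, 0], "gripper": 0}, {"rot": [0, 0, 0], "travel": [-0.19, 0.37, 0], "gripper": 0}, {"rot": [0, 0, 0], "travel": [-0.21, 0.36, 0], "gripper": 0}, {"rot": [0, 0, 0], "travel": [-0.22, 0.35, 0], "gripper": 0}, {"rot": [0, 0, 0], "travel": [-0.23, 0.35, 0], "gripper": 0}, 
end [0.45913722 0.3930942 ]
```

Call:
jog_arm --deltas '[{"rot":[0,0,0],"travel":[0.57,0.89,0],"gripper":0},{"rot":[0,0,0],"travel":[0.55,0.89,0],"gripper":0},{"rot":[0,0,0],"travel":[0.47,0.93,0],"gripper":0},{"rot":[0,0,0],"travel":[0.39,0.97,0],"gripper":0},{"rot":[0,0,0],"travel":[0.29,1.0,0],"gripper":0},{"rot":[0,0,0],"travel":[0.22,1.02,0],"gripper":0}]'

```text
clock: 13.2
tool_pos: [0.4393, 0.3059, 0.1719]
orientation: [-0.007, 3.14, -0.002]
contact_force: [4.7, -5.4, 8.5]
gripper_width: 0.0234
grip_force: 50.0
```

Call:
jog_arm --deltas '[{"rot":[0,0,0],"travel":[0.06,0.41,0],"gripper":0},{"rot":[0,0,0],"travel":[0.04,0.42,0],"gripper":0},{"rot":[0,0,0],"travel":[0.04,0.41,0],"gripper":0},{"rot":[0,0,0],"travel":[0.01,0.42,0],"gripper":0}]'

```text
clock: 13.6
tool_pos: [0.438, 0.3223, 0.1719]
orientation: [-0.007, 3.14, -0.002]
contact_force: [3.2, -5.4, 8.4]
gripper_width: 0.0239
grip_force: 50.0
```

Call:
jog_arm --deltas '[{"rot":[0,0,0],"travel":[0,0.42,0],"gripper":0},{"rot":[0,0,0],"travel":[-0.01,0.41,0],"gripper":0},{"rot":[0,0,0],"travel":[-0.03,0.42,0],"gripper":0}]'

```text
clock: 13.9
tool_pos: [0.4385, 0.3347, 0.1719]
orientation: [-0.007, 3.14, -0.002]
contact_force: [3.1, -5.1, 8.9]
gripper_width: 0.0232
grip_force: 50.0
```

Call:
jog_arm --deltas '[{"rot":[0,0,0],"travel":[-0.04,0.42,0],"gripper":0},{"rot":[0,0,0],"travel":[-0.06,0.41,0],"gripper":0},{"rot":[0,0,0],"travel":[-0.07,0.41,0],"gripper":0}]'

```text
clock: 14.2
tool_pos: [0.4402, 0.3471, 0.1719]
orientation: [-0.007, 3.14, -0.002]
contact_force: [4.3, -6.6, 8.4]
gripper_width: 0.0233
grip_force: 50.0
```

Call:
jog_arm --deltas '[{"rot":[0,0,0],"travel":[-0.08,0.41,0],"gripper":0},{"rot":[0,0,0],"travel":[-0.1,0.4,0],"gripper":0},{"rot":[0,0,0],"travel":[-0.12,0.4,0],"gripper":0}]'

```text
clock: 14.5
tool_pos: [0.4432, 0.3591, 0.1719]
orientation: [-0.007, 3.14, -0.002]
contact_force: [3.8, -6.7, 8.4]
gripper_width: 0.0237
grip_force: 50.0
```

Call:
jog_arm --deltas '[{"rot":[0,0,0],"travel":[-0.12,0.4,0],"gripper":0},{"rot":[0,0,0],"travel":[-0.15,0.39,0],"gripper":0},{"rot":[0,0,0],"travel":[-0.15,0.39,0],"gripper":0}]'

```text
clock: 14.8
tool_pos: [0.4474, 0.3708, 0.1719]
orientation: [-0.007, 3.14, -0.003]
contact_force: [5.2, -7.0, 8.1]
gripper_width: 0.0233
grip_force: 50.0
```

Call:
jog_arm --deltas '[{"rot":[0,0,0],"travel":[-0.17,0.38,0],"gripper":0},{"rot":[0,0,0],"travel":[-0.18,0.38,0],"gripper":0},{"rot":[0,0,0],"travel":[-0.19,0.37,0],"gripper":0}]'

```text
clock: 15.1
tool_pos: [0.4528, 0.382, 0.1719]
orientation: [-0.007, 3.14, -0.003]
contact_force: [5.0, -8.5, 8.4]
gripper_width: 0.0234
grip_force: 50.1
```

Call:
jog_arm --deltas '[{"rot":[0,0,0],"travel":[-0.21,0.36,0],"gripper":0},{"rot":[0,0,0],"travel":[-0.22,0.35,0],"gripper":0},{"rot":[0,0,0],"travel":[-0.23,0.35,0],"gripper":0}]'

```text
clock: 15.4
tool_pos: [0.4593, 0.3924, 0.1719]
orientation: [-0.007, 3.14, -0.004]
contact_force: [4.7, -9.5, 8.6]
gripper_width: 0.0234
grip_force: 50.1
```

Run:
```python
from p import plan
plan((.4591,.3931),145.2,218,9)
```

```text
{"rot": [0, 0, 0], "travel": [0.85, -1.45, 0], "gripper": 0}, {"rot": [0, 0, 0], "travel": [0.65, -1.55, 0], "gripper": 0}, {"rot": [0, 0, 0], "travel": [0.43, -1.64, 0], "gripper": 0}, {"rot": [0, 0, 0], "travel": [0.19, -1.67, 0], "gripper": 0}, {"rot": [0, 0, 0], "travel": [-0.05, -1.69, 0], "gripper": 0}, {"rot": [0, 0, 0], "travel": [-0.28, -1.66, 0], "gripper": 0}, {"rot": [0, 0, 0], "travel": [-0.52, -1.6, 0], "gripper": 0}, {"rot": [0, 0, 0], "travel": [-0.73, -1.52, 0], "gripper": 0}, {"rot": [0, 0, 0], "travel": [-0.94, -1.4, 0], "gripper": 0}, 
end [0.4631 0.2513]
```

Call:
jog_arm --deltas '[{"rot":[0,0,0],"travel":[0.85,-1.45,0],"gripper":0},{"rot":[0,0,0],"travel":[0.65,-1.55,0],"gripper":0},{"rot":[0,0,0],"travel":[0.43,-1.64,0],"gripper":0},{"rot":[0,0,0],"travel":[0.19,-1.67,0],"gripper":0},{"rot":[0,0,0],"travel":[-0.05,-1.69,0],"gripper":0},{"rot":[0,0,0],"travel":[-0.28,-1.66,0],"gripper":0},{"rot":[0,0,0],"travel":[-0.52,-1.6,0],"gripper":0},{"rot":[0,0,0],"travel":[-0.73,-1.52,0],"gripper":0},{"rot":[0,0,0],"travel":[-0.94,-1.4,0],"gripper":0},{"rot":[0,0,0],"travel":[0,0,0],"gripper":0}]'

```text
clock: 16.4
tool_pos: [0.4636, 0.2502, 0.1718]
orientation: [-0.005, 3.142, -0.001]
contact_force: [-3.4, -4.0, 12.7]
gripper_width: 0.0233
grip_force: 50.6
```

Run:
```python
from p import plan
plan((.4631,.2513),218,146,36)
```

```text
{"rot": [0, 0, 0], "travel": [0.25, 0.34, 0], "gripper": 0}, {"rot": [0, 0, 0], "travel": [0.24, 0.34, 0], "gripper": 0}, {"rot": [0, 0, 0], "travel": [0.22, 0.35, 0], "gripper": 0}, {"rot": [0, 0, 0], "travel": [0.22, 0.35, 0], "gripper": 0}, {"rot": [0, 0, 0], "travel": [0.2, 0.37, 0], "gripper": 0}, {"rot": [0, 0, 0], "travel": [0.19, 0.37, 0], "gripper": 0}, {"rot": [0, 0, 0], "travel": [0.18, 0.38, 0], "gripper": 0}, {"rot": [0, 0, 0], "travel": [0.16, 0.38, 0], "gripper": 0}, {"rot": [0, 0, 0], "travel": [0.15, 0.39, 0], "gripper": 0}, {"rot": [0, 0, 0], "travel": [0.14, 0.4, 0], "gripper": 0}, {"rot": [0, 0, 0], "travel": [0.12, 0.4, 0], "gripper": 0}, {"rot": [0, 0, 0], "travel": [0.11, 0.4, 0], "gripper": 0}, {"rot": [0, 0, 0], "travel": [0.09, 0.41, 0], "gripper": 0}, {"rot": [0, 0, 0], "travel": [0.08, 0.4, 0], "gripper": 0}, {"rot": [0, 0, 0], "travel": [0.06, 0.42, 0], "gripper": 0}, {"rot": [0, 0, 0], "travel": [0.05, 0.41, 0], "gripper": 0}, {"rot": [0, 0, 0], "travel": [0.04, 0.42, 0], "gripper": 0}, {"rot": [0, 0, 0], "travel": [0.02, 0.41, 0], "gripper": 0}, {"rot":
[... 423 characters left out ...]
, {"rot": [0, 0, 0], "travel": [-0.09, 0.41, 0], "gripper": 0}, {"rot": [0, 0, 0], "travel": [-0.11, 0.4, 0], "gripper": 0}, {"rot": [0, 0, 0], "travel": [-0.12, 0.4, 0], "gripper": 0}, {"rot": [0, 0, 0], "travel": [-0.14, 0.4, 0], "gripper": 0}, {"rot": [0, 0, 0], "travel": [-0.15, 0.39, 0], "gripper": 0}, {"rot": [0, 0, 0], "travel": [-0.16, 0.38, 0], "gripper": 0}, {"rot": [0, 0, 0], "travel": [-0.18, 0.38, 0], "gripper": 0}, {"rot": [0, 0, 0], "travel": [-0.19, 0.37, 0], "gripper": 0}, {"rot": [0, 0, 0], "travel": [-0.2, 0.36, 0], "gripper": 0}, {"rot": [0, 0, 0], "travel": [-0.22, 0.36, 0], "gripper": 0}, {"rot": [0, 0, 0], "travel": [-0.22, 0.35, 0], "gripper": 0}, 
end [0.4582 0.3917]
```

Call:
jog_arm --deltas '[{"rot":[0,0,0],"travel":[0.25,0.34,0],"gripper":0},{"rot":[0,0,0],"travel":[0.24,0.34,0],"gripper":0},{"rot":[0,0,0],"travel":[0.22,0.35,0],"gripper":0},{"rot":[0,0,0],"travel":[0.22,0.35,0],"gripper":0},{"rot":[0,0,0],"travel":[0.2,0.37,0],"gripper":0}]'

```text
clock: 16.9
tool_pos: [0.4515, 0.2691, 0.1719]
orientation: [-0.008, 3.141, -0.0]
contact_force: [-1.8, -2.8, 10.9]
gripper_width: 0.0233
grip_force: 50.5
```

Call:
jog_arm --deltas '[{"rot":[0,0,0],"travel":[0.19,0.37,0],"gripper":0},{"rot":[0,0,0],"travel":[0.18,0.38,0],"gripper":0},{"rot":[0,0,0],"travel":[0.16,0.38,0],"gripper":0}]'

```text
clock: 17.2
tool_pos: [0.4463, 0.2804, 0.1719]
orientation: [-0.008, 3.141, -0.0]
contact_force: [-0.3, -2.0, 10.0]
gripper_width: 0.0234
grip_force: 50.3
```

Call:
jog_arm --deltas '[{"rot":[0,0,0],"travel":[0.15,0.39,0],"gripper":0},{"rot":[0,0,0],"travel":[0.14,0.4,0],"gripper":0}]'

```text
clock: 17.4
tool_pos: [0.4436, 0.288, 0.1719]
orientation: [-0.007, 3.141, -0.002]
contact_force: [1.8, -4.3, 9.6]
gripper_width: 0.0235
grip_force: 50.2
```

Call:
jog_arm --deltas '[{"rot":[0,0,0],"travel":[0.12,0.4,0],"gripper":0},{"rot":[0,0,0],"travel":[0.11,0.4,0],"gripper":0}]'

```text
clock: 17.6
tool_pos: [0.4414, 0.2959, 0.1719]
orientation: [-0.007, 3.141, -0.002]
contact_force: [1.7, -5.2, 9.5]
gripper_width: 0.0237
grip_force: 50.2
```

Call:
jog_arm --deltas '[{"rot":[0,0,0],"travel":[0.09,0.41,0],"gripper":0},{"rot":[0,0,0],"travel":[0.08,0.4,0],"gripper":0}]'

```text
clock: 17.8
tool_pos: [0.4397, 0.304, 0.1719]
orientation: [-0.007, 3.14, -0.002]
contact_force: [2.5, -5.5, 9.0]
gripper_width: 0.0235
grip_force: 50.2
```

Call:
jog_arm --deltas '[{"rot":[0,0,0],"travel":[0.06,0.42,0],"gripper":0},{"rot":[0,0,0],"travel":[0.05,0.41,0],"gripper":0}]'

```text
clock: 18.0
tool_pos: [0.4386, 0.3123, 0.1719]
orientation: [-0.007, 3.14, -0.002]
contact_force: [2.0, -5.6, 9.1]
gripper_width: 0.0238
grip_force: 50.2
```

Call:
jog_arm --deltas '[{"rot":[0,0,0],"travel":[0.04,0.42,0],"gripper":0},{"rot":[0,0,0],"travel":[0.02,0.41,0],"gripper":0}]'

```text
clock: 18.2
tool_pos: [0.4381, 0.3206, 0.1719]
orientation: [-0.007, 3.14, -0.002]
contact_force: [1.4, -5.5, 8.9]
gripper_width: 0.0236
grip_force: 50.1
```

Call:
jog_arm --deltas '[{"rot":[0,0,0],"travel":[0.01,0.42,0],"gripper":0},{"rot":[0,0,0],"travel":[-0.01,0.42,0],"gripper":0}]'

```text
clock: 18.4
tool_pos: [0.4381, 0.329, 0.1719]
orientation: [-0.007, 3.14, -0.002]
contact_force: [3.2, -5.0, 8.6]
gripper_width: 0.0236
grip_force: 50.1
```

Call:
jog_arm --deltas '[{"rot":[0,0,0],"travel":[-0.02,0.41,0],"gripper":0},{"rot":[0,0,0],"travel":[-0.04,0.42,0],"gripper":0}]'

```text
clock: 18.6
tool_pos: [0.4387, 0.3372, 0.1719]
orientation: [-0.007, 3.14, -0.002]
contact_force: [3.5, -6.4, 8.6]
gripper_width: 0.024
grip_force: 50.1
```

Call:
jog_arm --deltas '[{"rot":[0,0,0],"travel":[-0.05,0.41,0],"gripper":0},{"rot":[0,0,0],"travel":[-0.06,0.42,0],"gripper":0}]'

```text
clock: 18.8
tool_pos: [0.4399, 0.3455, 0.1719]
orientation: [-0.007, 3.14, -0.002]
contact_force: [4.1, -7.1, 7.7]
gripper_width: 0.0234
grip_force: 50.0
```

Call:
jog_arm --deltas '[{"rot":[0,0,0],"travel":[-0.08,0.4,0],"gripper":0}]'

```text
clock: 18.9
tool_pos: [0.4407, 0.3495, 0.1719]
orientation: [-0.007, 3.14, -0.002]
contact_force: [3.9, -6.4, 8.5]
gripper_width: 0.0235
grip_force: 50.1
```

Call:
jog_arm --deltas '[{"rot":[0,0,0],"travel":[-0.09,0.41,0],"gripper":0},{"rot":[0,0,0],"travel":[-0.11,0.4,0],"gripper":0}]'

```text
clock: 19.1
tool_pos: [0.4427, 0.3575, 0.1719]
orientation: [-0.007, 3.14, -0.002]
contact_force: [3.9, -7.1, 8.0]
gripper_width: 0.0236
grip_force: 50.1
```

Call:
jog_arm --deltas '[{"rot":[0,0,0],"travel":[-0.12,0.4,0],"gripper":0}]'

```text
clock: 19.2
tool_pos: [0.4439, 0.3613, 0.1719]
orientation: [-0.007, 3.14, -0.003]
contact_force: [4.6, -8.1, 9.0]
gripper_width: 0.0235
grip_force: 50.1
```

Call:
jog_arm --deltas '[{"rot":[0,0,0],"travel":[-0.14,0.4,0],"gripper":0}]'

```text
clock: 19.3
tool_pos: [0.4452, 0.3652, 0.1719]
orientation: [-0.007, 3.14, -0.003]
contact_force: [4.3, -10.1, 9.8]
gripper_width: 0.0237
grip_force: 50.2
```

Call:
jog_arm --deltas '[{"rot":[0,0,0],"travel":[-0.15,0.39,0],"gripper":0}]'

```text
clock: 19.4
tool_pos: [0.4466, 0.369, 0.1718]
orientation: [-0.007, 3.14, -0.004]
contact_force: [2.9, -10.6, 8.8]
gripper_width: 0.0233
grip_force: 50.3
```

Call:
jog_arm --deltas '[{"rot":[0,0,0],"travel":[-0.08,0.2,0],"gripper":0}]'

```text
clock: 19.5
tool_pos: [0.4474, 0.371, 0.1718]
orientation: [-0.007, 3.14, -0.004]
contact_force: [3.6, -11.8, 10.3]
gripper_width: 0.0234
grip_force: 50.3
```

The handle went stiff at about 9.5 N along the stroke, inside the 8–11 N window. Releasing now.

Call:
jog_arm --deltas '[{"rot":[0,0,0],"travel":[0.06,-0.15,0],"gripper":0},{"rot":[0,0,0],"travel":[0,0,0],"gripper":0.4},{"rot":[0,0,0],"travel":[0,0,0],"gripper":0.7},{"rot":[0,0,0],"travel":[0,0,0],"gripper":0.8},{"rot":[0,0,0],"travel":[0,0,0],"gripper":0.8},{"rot":[0,0,0],"travel":[0,0,0],"gripper":0.8},{"rot":[0,0,0],"travel":[0,0,-1],"gripper":0.8},{"rot":[0,0,0],"travel":[0,0,-2],"gripper":0.8},{"rot":[0,0,0],"travel":[0,0,-3],"gripper":0.8},{"rot":[0,0,0],"travel":[0,0,-3],"gripper":0.8},{"rot":[0,0,0],"travel":[0,0,-2],"gripper":0.8},{"rot":[0,0,0],"travel":[3,0,0],"gripper":0.8},{"rot":[0,0,0],"travel":[4,0,0],"gripper":0.8},{"rot":[0,0,0],"travel":[4,0,0],"gripper":0.8},{"rot":[0,0,0],"travel":[3,0,0],"gripper":0.8},{"rot":[0,0,0],"travel":[0,0,0],"gripper":0.8}]'

```text
clock: 21.1
tool_pos: [0.303, 0.37, 0.2828]
orientation: [-0.012, 3.141, 0.002]
contact_force: [0.1, 0.3, 0.4]
gripper_width: 0.0684
grip_force: 0.0
```

Run:
```python
from h import *
a=[]
for n,c in(("top",(150,90,270,210)),("side",(150,140,300,290))):
    im=viewer.get_image(n);p=im["pixels"][c[1]:c[3],c[0]:c[2],::-1];a.append(cv2.resize(p,(400,400)))
    for t,z in dict(handle_grip=.186,lever_fin=.186,salt_shaker=0,spice_jar=0,peanut_jar=0,lid=.08).items():
        for d in viewer.tip_of(t,im)[:1]: print(n,t,round(d["conf"],2),atz(im,d["centre"],z,wfc(im)).round(3))
cv2.imwrite("pics/ts5.png",np.hstack(a))
```

```text
top handle_grip 0.48 [0.447 0.356 0.186]
top lever_fin 0.47 [0.584 0.299 0.186]
top salt_shaker 0.72 [ 0.466 -0.094  0.   ]
top spice_jar 0.73 [ 0.603 -0.023  0.   ]
top peanut_jar 0.82 [0.382 0.338 0.   ]
side handle_grip 0.7 [0.459 0.478 0.186]
side lever_fin 0.6 [0.584 0.292 0.186]
side salt_shaker 0.76 [ 0.465 -0.088  0.   ]
side spice_jar 0.6 [ 0.592 -0.011  0.   ]
side peanut_jar 0.79 [0.37  0.328 0.   ]
side lid 0.85 [0.548 0.334 0.08 ]
```

View pics/ts5.png

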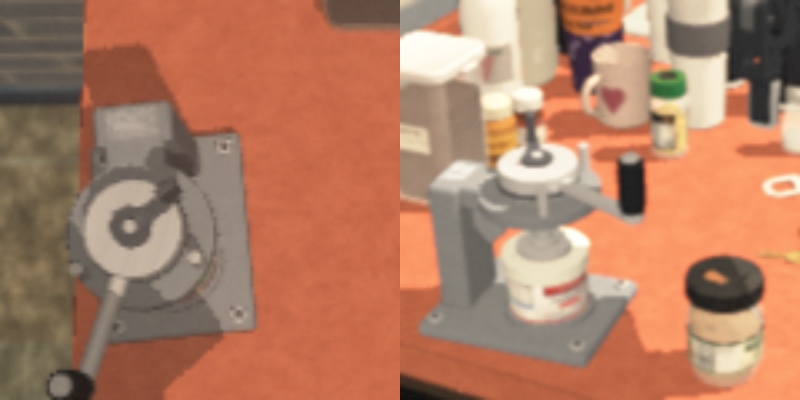

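The final crops show the lever still on the clockwise side, from the hub (128,228) to the fin (180,185). The lid is down under the ram, the jars haven't moved and the arm is clear. I'll confirm the lever angle from depth, then hand in.

Run:
```python
from h import *
pts=[]
im=viewer.get_image("top");T=wfc(im)
for r in range(110,240):
    for c in range(150,250):
        z=im["range_z"][r,c]
        if z>0: pts.append((T@np.append(ray(im,(c,r))*z,1))[:3])
P=np.array(pts);A=np.array([.5565,.325]);d=P[:,:2]-A;rr=np.hypot(*d.T)
f=d[(P[:,2]>.184)&(rr<.055)&(rr>.02)].mean(0);g=d[(P[:,2]>.198)&(rr>.09)&(rr<.15)].mean(0)
a=lambda v:np.degrees(np.arctan2(v[1],v[0]))
lev=np.radians((a(-g)-a(f)+180)%360-180);print(f,g,a(f),a(g),"lever",lev)
if lev>.45: print(workorder.sign_off())
```

```text
[ 0.02477912 -0.02944379] [-0.11273311  0.03199018] -49.91691851066537 164.15769286381567 lever 0.5947141598222047
the job is handed in; nothing more can be done
None
```

The job is handed in: the lever is on its tightening side (measured at about +0.59 rad), I stopped pumping when the handle stiffened to about 9.5 N, and the jars and salt shaker are still standing where they were.

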